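# Clear the jammed handrail balls in the feed chute

### The arm

A 6-joint arm with a two-finger parallel gripper is mounted at the origin on the work surface. World frame = base frame: x ahead of the robot, y to its left, z up, the work surface at z = 0. Lengths are in m, angles in degrees, forces in N, time in s.
With the tool pointing down it reaches from about 0.4 to 0.825 m from the base axis. Payload 7 kg.
Tool frame: the origin (TCP) lies at the very end of the fingers, on their centre line; the grasp point (between the pads) lies r.pinch_z behind it (r.pinch_z is the distance from the TCP to the grasp point, in m); z points along the fingers, y is the direction in which the jaws open and shut (so a half turn about z gives the same grasp; the last joint's range is limited). The gripper opens to 88 mm and grips with 3 to 60 N. Pads are 19 mm wide; open, the fingers measure 130 mm over their backs; the gripper's body (78 mm by 193 mm) begins 47 mm behind the grasp point.
Start: joints at [-59.238, 20.546, 0.682, 0, -70.136, -16.507], TCP at [0.166, -0.654, 0.193] pointing down, gripper open.
Joint ranges: [-176.03, 176.03], [-82.01, 121.73], [-58.28, 71.71], [-173.87, 95.51], [-174.79, -0.11], [-173.66, 173.66]. Speed limits (degrees/s): [136.94, 136.94, 172.46, 180, 180, 180].

### API

Orientations are given as [roll, pitch, yaw] about the fixed x, y, z axes, in that order (R = Rz(yaw) Ry(pitch) Rx(roll)).
In Python, from plant import r gives the robot as it stands. The module is installed in compiled form; this text tells all that it offers.
- The arm moves only by the tool servo_tool, never from a script. Its argument "steps" is a list of rows, each a list of 5 numbers: the finger opening in cm, from 0 to 8.76, then the shift along the tool's x, y, z in cm, then the turn about the tool's z in degrees. In form: [[fingers, x, y, z, spin], ...]. A call has 1 to 8 rows; each row shifts and turns the commanded pose from where the row before left it, along the tool's axes as they then stand; what a row does not reach is not made up. A row lasts 1/8 s, in which the tool goes at most 62.5 mm and 10.7 degrees, less where a joint would pass 70% of its speed; a pose out of reach is approached as far as the arm can. A call with a gripper value outside its range is refused whole. The fingers move at their own pace and stop on an object; "squeeze" is the grip in N (left out, the last holds). Time passes only in rows, so rows that do not move let the fingers close. It gives the time, the measured TCP pose, the force and the opening at its end, in the units of the state.
- r.get_state(): the state, without advancing time (a new reading comes with each control period).
- r.capture(name): name is "scene" or "top" or "wrist"; returns the picture (480x640x3 uint8, red, green, blue); there is no depth.
- r.calibration(name): a dict with "K" (3x3 intrinsics, pixels), "dist_coeffs" ([k1, k2, p1, p2, k3] as OpenCV has them; the pictures are not rectified), "rvec" (rotation vector, rad) and "tvec" (3), from world to camera coordinates, as OpenCV has them; the wrist camera has in their place "tool_from_camera" (4x4, takes a point from camera to tool coordinates, whose origin is the TCP and whose axes are the flange's). Camera axes: x right, y down, z forward; pixel columns grow to the right and rows downward; lengths in m; the calibration is good to about 2 mm. A picture is of the moment at which its call begins: read the wrist's pose just before it. calibration takes no time and is no camera call.
- r.close_job(): hands the job in, once; it reports no verdict.
The state is a dict: "time_s": time; "joints": joint angles; "qd": joint speeds; "joint_torque": joint torques, N m; "tcp_pos": TCP position; "eef_rot": TCP orientation; "contact_force": force on the tool from outside, world axes, zero at the start; "moment": the same for the moment, N m; "gripper_width": finger opening in m.
Only numpy, scipy, OpenCV 4.12 (cv2) and the standard library are available. Lean on these libraries where they do the work, as an engineer would, in place of code of your own. Each camera call takes 0.05 s, during which the arm holds its last target.

### The job

Three brass balls have jammed at the narrow opening of the blue sloping chute. Nudge the blocking ball (the one caught behind the longer red cheek, against the side wall) back up the slope and keep it back until the other two have rolled through, then let it follow, so that all three balls end up at rest in the lower part of the chute. Roll them, do not lift them out, and leave the mug, the tube stub and the hammer where they are.

Things in the scene. Friction and masses are not known exactly. Their poses are not given: they have to be found in the camera images.
- chute: Fixed blue sheet-metal chute, open on top, 334 x 134 mm. Origin on the table under the narrow opening; x points level, downhill; y left when looking downhill; z up. Flat floor sloping 9 degrees: its top is 55 mm above the table at x = 0 and rises 0.158 mm per mm towards -x. Walls 40 mm above the floor, 4 mm thick, inner faces at y = +63 and -63 mm, upper end x = -155 mm
- throat (a point): Middle of the 70 mm wide opening between the two red cheeks, on the chute's floor (x = 0, y = -8, z = 55 mm in the chute's axes)
- long_cheek (a point): Top of the free inner end of the longer red cheek, a fixed plate 24 mm high above the floor, 6 mm thick, from here (y = +27 mm) to the wall at y = +63 mm. It slants 18 degrees, funnel-like: its wall end lies 12 mm farther uphill, so a ball alone rolls off it and through the opening
- short_cheek (a point): Top of the free inner end of the short red cheek, fixed, 24 mm high above the floor, 6 mm thick, from here (y = -43 mm) to the wall at y = -63 mm, slanted 18 degrees the same funnel-like way; a ball alone rolls off it through the opening
- lower_part (a point): Middle of the floor of the lower part of the chute, below the opening, empty at the start, where the balls must end. Its end wall is skewed by 15 degrees: inner face at x = 130 mm beside the wall at y = +63 mm, x = 165 mm beside the wall at y = -63 mm
- ball_blocking_center (a point): The blocking ball: hollow brass handrail ball, 60 mm diameter, about 180 g, rolls freely; the point is its centre. At the start it touches the wall at y = +63 mm and the uphill face of the longer cheek (centre x = -28, y = +33, z = 90 mm in the chute's axes). Some 15 mm or more uphill along the wall, it lets the next ball pass; let go, it rolls down again
- ball_wedged_center (a point): hollow brass handrail ball, bright yellow metal, 60 mm diameter, about 180 g, rolls freely; the point is its centre. At the start it is wedged in the opening between the blocking ball and the short cheek (x = -20, y = -27, z = 89 mm in the chute's axes)
- ball_behind_center (a point): hollow brass handrail ball, bright yellow metal, 60 mm diameter, about 180 g, rolls freely; the point is its centre. At the start it lies uphill against the other two (x = -75, y = -4, z = 97 mm in the chute's axes)
- mug: bystander: white ceramic mug, 82 mm across, 95 mm tall, standing on the table; origin at the centre of its underside
- tube_stub: bystander: dark steel tube stub standing on end, 60 mm across, 80 mm tall; origin at the centre of its underside
- hammer: bystander: hammer lying flat on the table, its handle along its own x axis; origin near its middle, on the table
Things that resemble listed ones, but are neither listed nor needed, are in the scene too. What is shaped like the part that bears ball_wedged_center but purple is not meant.

How it is judged (in metres and radians):
On the way, in this order (a step that is already met when the one before it is completed fails the run):
1. the blocking ball has been nudged back up the slope by about 10 mm (x of ball_blocking_center in the frame of chute below -0.038 m), for 0.1 s.
2. the other two balls have rolled through the opening into the lower part (x of ball_wedged_center in the frame of chute between 0.028 and 0.165 m and y of ball_wedged_center in the frame of chute between -0.065 and 0.065 m and z of each of ball_wedged_center, ball_behind_center in the frame of chute below 0.093 m and x of ball_behind_center in the frame of chute between 0.028 and 0.165 m and y of ball_behind_center in the frame of chute between -0.065 and 0.065 m), for 0.1 s.
At the end, for the whole second after the job is handed in: All three balls lie in the lower part of the chute: centres at least 28 mm downhill of the opening, inside the walls, on the floor (centre no more than 93 mm above the table), slower than 30 mm/s (all of step 2 and x of ball_blocking_center in the frame of chute between 0.028 and 0.165 m and y of ball_blocking_center in the frame of chute between -0.065 and 0.065 m and z of ball_blocking_center in the frame of chute below 0.093 m and linear speed of each of ball_blocking, ball_wedged, ball_behind below 0.03 m/s); the robot touches nothing.
It fails at once if a ball is lifted well clear of the chute's floor (centre more than 150 mm above the table) (height (world z) of any of ball_blocking_center, ball_wedged_center, ball_behind_center above 0.15 m).
It fails at once if the mug, tube stub or hammer is shifted more than 30 mm (distance of any of mug, tube_stub, hammer from where it was at the start of the episode above 0.03 m).
It also fails if it takes over 32 s, if anything falls off the work surface, if the arm or the gripper's body presses on something with over 40 N, if the wrist force passes 120 N, or if a joint passes its speed limit or range.

## Working session

There is one attempt and no reset: what is moved stays moved. The work goes in short steps, Python scripts to look and compute and a tool call to move; the robot and the scene stay as the last step left them, time stands still between calls to the robot, and variables do not carry over. Pictures are saved under pics/ and viewed, and the job is handed in when it is done.

Besides the shell and the picture viewer there is one more tool, called after "Call:" by a JSON object that holds its "op" and its "data", one argument or row to a line. servo_tool: Moves the arm, as the interface text tells. Its arguments: {"type":"object","properties":{"steps":{"type":"array","items":{"type":"array","items":{"type":"number"}}},"squeeze":{"type":"number"}},"required":["steps"]}

```bash
mkdir -p pics; python3 - <<'E'
from plant import r
import cv2
s=r.get_state()
for k,v in s.items(): print(k,v)
print(r.pinch_z)
for n in("scene","top","wrist"):
    cv2.imwrite(f"pics/{n}0.png",r.capture(n)[:,:,::-1])
    print(n,r.calibration(n))
E
```

```text
time_s 0.0
joints [-5.92366470e+01  2.05925354e+01  6.32765722e-01 -2.02733510e-02
 -7.01335763e+01 -1.65062551e+01]
qd [ 0.02480615 -0.02808833 -0.01705697  0.03002158  0.06923849  0.04331987]
joint_torque [ 4.75655488e-04 -5.82716489e+01  2.93056941e+01  6.99678987e+00
  7.00867851e-03 -1.89024017e-04]
tcp_pos [ 0.16606534 -0.65369528  0.19190216]
eef_rot [ 1.79905086e+02 -8.25150321e-03 -1.65749800e+02]
contact_force [-0.59973024 -0.46614734 -0.37821969]
moment [ 0.00020544 -0.08575282  0.0716715 ]
gripper_width 0.08752045720081825
0.0188
scene {'K': array([[473.1553674 ,   0.        , 318.35006818],
       [  0.        , 473.1553674 , 240.02690389],
       [  0.        ,   0.        ,   1.        ]]), 'dist_coeffs': array([-0.0193895,  0.       ,  0.       ,  0.       ,  0.       ]), 'rvec': array([ 1.68799848,  1.63800295, -0.81432611]), 'tvec': array([-0.07696868, -0.25015097,  1.46012636])}
top {'K': array([[513.64386898,   0.        , 320.90092945],
       [  0.        , 513.64386898, 235.26335695],
       [  0.        ,   0.        ,   1.        ]]), 'dist_coeffs': array([-0.10283536,  0.        ,  0.        ,  0.        ,  0.        ]), 'rvec': array([ 2.16262114, -2.1931184 ,  0.09625934]), 'tvec': array([0.04177931, 0.53537294, 0.99753851])}
wrist {'K': array([[332.90552067,   0.        , 319.66773251],
       [  0.        , 332.90552067, 237.47034039],
       [  0.        ,   0.        ,   1.        ]]), 'dist_coeffs': array([-0.00031884,  0.        ,  0.        ,  0.        ,  0.        ]), 'tool_from_camera': array([[ 4.15521543e-04, -9.58335935e-01, -2.85643245e-01,
         7.80679683e-02],
       [ 9.99999910e-01,  4.24120885e-04,  3.17571710e-05,
         8.73155985e-04],
       [ 9.07132276e-05, -2.85643232e-01,  9.58336024e-01,
        -1.91911110e-01],
       [ 0.00000000e+00,  0.00000000e+00,  0.00000000e+00,
         1.00000000e+00]])}
```

View pics/scene0.png

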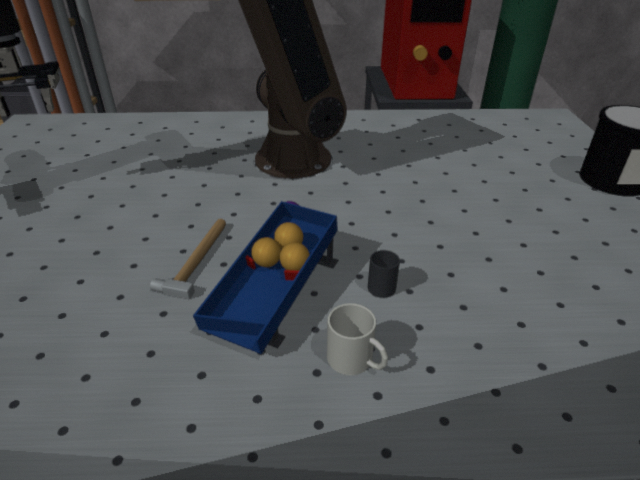

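View pics/top0.png

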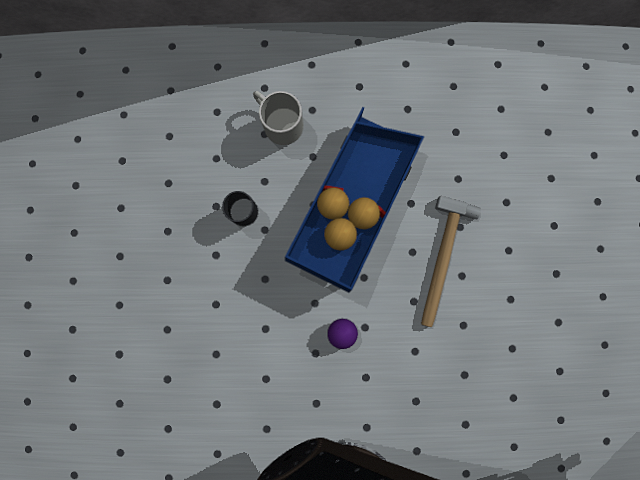

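View pics/wrist0.png

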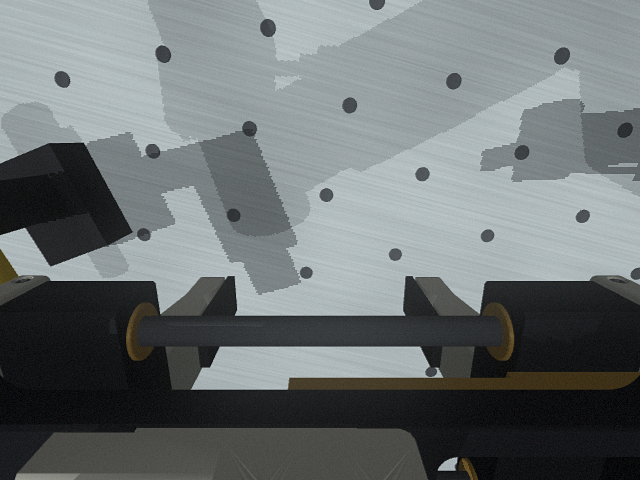

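```bash
cat > h.py <<'E'
import numpy as np, cv2
from plant import r
from scipy.optimize import least_squares
def proj(n,P):
    c=r.calibration(n)
    return cv2.projectPoints(np.asarray(P,float).reshape(-1,1,3),c['rvec'],c['tvec'],c['K'],c['dist_coeffs'])[0].reshape(-1,2)
def chute2w(p,P):
    x,y,a=p; c,s=np.cos(a),np.sin(a); P=np.atleast_2d(P)
    return np.c_[x+c*P[:,0]-s*P[:,1],y+s*P[:,0]+c*P[:,1],P[:,2]]
B=np.array([[-.028,.033,.090],[-.020,-.027,.089],[-.075,-.004,.097]])
E
python3 - <<'E'
import cv2
a=cv2.imread('pics/top0.png')[95:305,270:450]; cv2.imwrite('pics/topz.png',cv2.resize(a,None,fx=2.8,fy=2.8,interpolation=2))
a=cv2.imread('pics/scene0.png')[190:360,180:350]; cv2.imwrite('pics/scz.png',cv2.resize(a,None,fx=3.5,fy=3.5,interpolation=2))
E
```

```text
(no output)
```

View pics/topz.png

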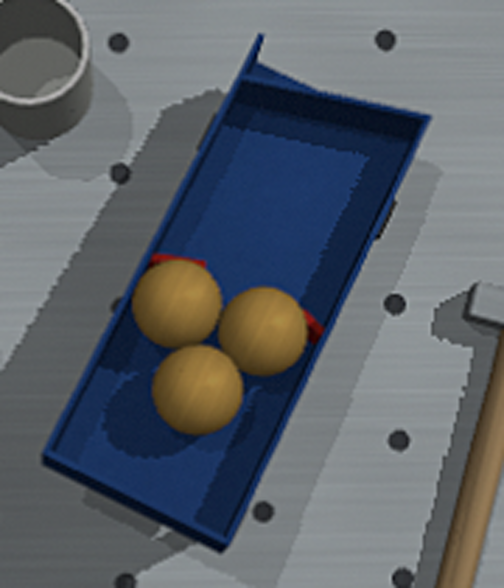

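View pics/scz.png

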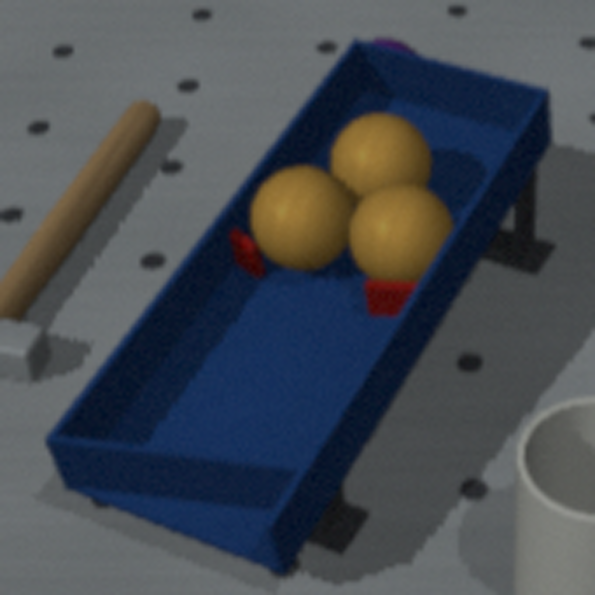

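```bash
cat >> h.py <<'E'
T=np.array([[176.5,304],[263.5,332],[198,390]])/2.8+[270,95]-.3
S=np.array([[401,234],[301.5,218],[381,160]])/3.5+[180,190]-.3
E
python3 - <<'E'
from h import *
# independent triangulation
for i in range(3):
    f=lambda X:np.r_[proj('top',X)[0]-T[i],proj('scene',X)[0]-S[i]]
    s=least_squares(f,[.5,-.1,.09]); print(s.x,s.fun)
f=lambda p:np.r_[(proj('top',chute2w(p,B))-T).ravel(),(proj('scene',chute2w(p,B))-S).ravel()]
s=least_squares(f,[.55,0,0],x_scale=[.1,.1,.3]); p=s.x; print(p,np.degrees(p[2]),s.fun.round(2))
np.save('p.npy',p)
pts=[]
for x,y in((-.155,.063),(-.155,-.063),(.13,.063),(.165,-.063)): pts.append([x,y,.055-.158*x+.04])
pts+= [[0,.027,.079],[0,-.043,.079],[-.012,.063,.079]]
for n,o in (('top',(270,95,2.8)),('scene',(180,190,3.5))):
    print(n,((proj(n,chute2w(p,pts))-o[:2])*o[2]).round(0).tolist())
    im=cv2.imread(f'pics/{n}0.png')
    for u in proj(n,chute2w(p,np.r_[pts,B])): cv2.circle(im,tuple(np.int32(np.round(u))),1,(0,255,0),-1)
    x,y=o[:2]; cv2.imwrite(f'pics/{n}chk.png',cv2.resize(im[y:y+190,x:x+180],None,fx=3,fy=3))
print(chute2w(p,[[-.028,.033,.09],[-.1,.033,.1],[-.155,0,.1],[.15,0,.06]]))
E
```

```text
[0.589714   0.01130675 0.09034988] [ 0.10304018 -0.00277873  0.10906566 -0.00012824]
[ 0.57043214 -0.0463239   0.08789152] [-0.01944808  0.00114889 -0.0208653  -0.00070458]
[ 0.53114809 -0.00126121  0.09931752] [-0.1096811   0.00366162 -0.12298312 -0.00077776]
[ 0.60024544 -0.03058844 -0.45160379] -25.874990957420106 [ 0.09  0.16 -0.06 -0.09 -0.05  0.18  0.12  0.05  0.03 -0.42 -0.18  0.86]
top [[51.0, 455.0], [229.0, 539.0], [232.0, 84.0], [417.0, 117.0], [201.0, 273.0], [295.0, 316.0], [145.0, 266.0]]
scene [[537.0, 87.0], [352.0, 41.0], [314.0, 456.0], [63.0, 435.0], [369.0, 275.0], [260.0, 242.0], [436.0, 279.0]]
[[ 0.58945398  0.01132271  0.09      ]
 [ 0.5246721   0.04274417  0.1       ]
 [ 0.46078444  0.03705497  0.1       ]
 [ 0.73520769 -0.0960498   0.06      ]]
```

```bash
cat >> h.py <<'E'
from scipy.spatial.transform import Rotation as Ro
def delta(cx,cy,z,yaw=None):
    p=np.load('p.npy'); t=chute2w(p,[cx,cy,z])[0]; s=r.get_state()
    R=Ro.from_euler('xyz',s['eef_rot'],degrees=True).as_matrix()
    d=(R.T@(t-s['tcp_pos']))*100
    print('t',round(s['time_s'],2),'target',t.round(4),'tcp',np.round(s['tcp_pos'],4),'rot',np.round(s['eef_rot'],1),'tooldelta cm',d.round(2),'F',np.round(s['contact_force'],1),'w',s['gripper_width'])
    P=np.array(s['tcp_pos'])-[p[0],p[1],0];c,n=np.cos(p[2]),np.sin(p[2]); print('tcp in chute',(c*P[0]+n*P[1]).round(4),(-n*P[0]+c*P[1]).round(4))
E
python3 -c "
from h import *
delta(.03,.038,.19)"
```

```text
t 0.15 target [ 0.6438 -0.0095  0.19  ] tcp [ 0.1661 -0.6538  0.1922] rot [ 179.9   -0.  -165.8] tooldelta cm [-62.17  50.69   0.27] F [ 0.6  1.  -1.1] w 0.08777644847240379
tcp in chute -0.1187 -0.7503
```

Call:
{"op": "servo_tool", "data": {
  "steps": [
    [0,-3.9,3.1,0,0],
    [0,-3.9,3.1,0,0],
    [0,-3.9,3.1,0,0],
    [0,-3.9,3.1,0,0],
    [0,-3.9,3.1,0,0],
    [0,-3.9,3.1,0,0],
    [0,-3.9,3.1,0,0],
    [0,-3.9,3.1,0,0]
  ]
}}

```text
time_s: 1.15
tcp_pos: [0.4082, -0.3355, 0.1928]
eef_rot: [180.0, 0.0, -165.7]
contact_force: [0.4, -0.5, -0.3]
gripper_width: 0.0133
```

Call:
{"op": "servo_tool", "data": {
  "steps": [
    [0,-3.9,3.1,0,0],
    [0,-3.9,3.1,0,0],
    [0,-3.9,3.1,0,0],
    [0,-3.9,3.1,0,0],
    [0,-3.9,3.1,0,0],
    [0,-3.9,3.1,0,0],
    [0,-3.9,3.1,0,0],
    [0,0,0,0,-10]
  ]
}}

```text
time_s: 2.15
tcp_pos: [0.6201, -0.0567, 0.1918]
eef_rot: [180.0, -0.1, -155.4]
contact_force: [0.6, -0.3, -0.6]
gripper_width: 0.0009
```

Call:
{"op": "servo_tool", "data": {
  "steps": [
    [0,0,0,0,-10],
    [0,0,0,0,-10],
    [0,0,0,0,-10],
    [0,0,0,0,-3.8],
    [0,0,0,0,0]
  ]
}}

```text
time_s: 2.78
tcp_pos: [0.6185, -0.0594, 0.1926]
eef_rot: [180.0, -0.0, -122.0]
contact_force: [0.6, -0.5, 0.2]
gripper_width: 0.0003
```

```bash
python3 -c "
from h import *
delta(.03,.038,.13)
for n in('top','scene','wrist'): cv2.imwrite(f'pics/{n}1.png',r.capture(n)[:,:,::-1])"
```

```text
t 2.77 target [ 0.6438 -0.0095  0.13  ] tcp [ 0.6185 -0.0594  0.1926] rot [ 180.   -0. -122.] tooldelta cm [-5.58  0.49  6.26] F [ 0.6 -0.5  0.2] w 0.00032782873363889356
tcp in chute 0.029 -0.018
```

View pics/wrist1.png

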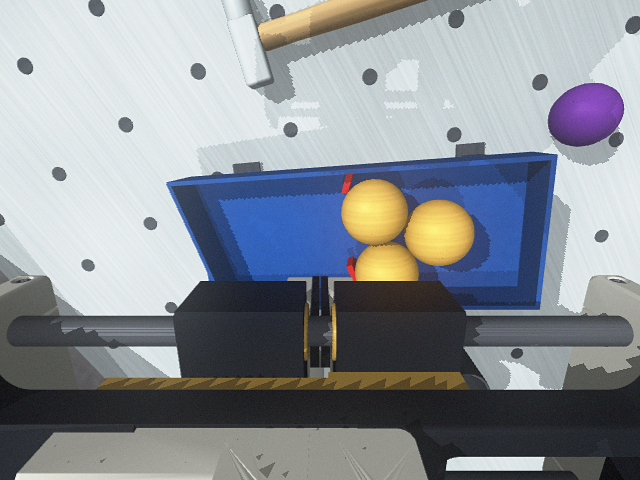

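View pics/scene1.png

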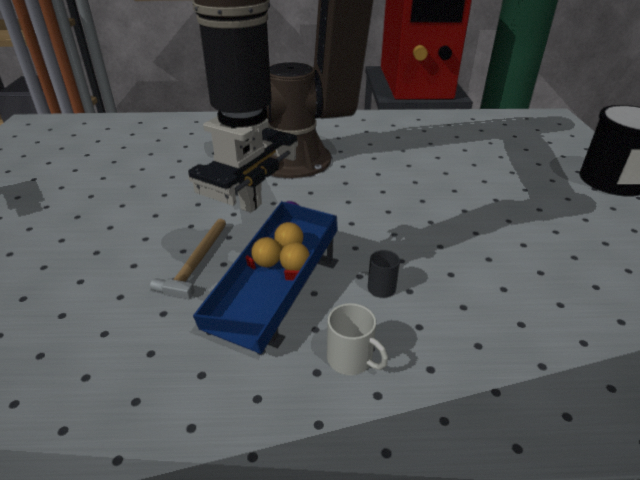

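```bash
python3 -c "
from h import *
print(proj('scene',r.get_state()['tcp_pos']),proj('top',r.get_state()['tcp_pos']))
a=cv2.imread('pics/wrist1.png')[230:390,240:400]; b=cv2.resize(a,None,fx=3,fy=3,interpolation=2)
c=cv2.resize(cv2.imread('pics/scene1.png')[110:230,180:300],(480,480),interpolation=2)
cv2.imwrite('pics/z1.png',cv2.hconcat([b,c])[:, :800])
K=r.calibration('wrist');T=np.linalg.inv(K['tool_from_camera'])
for q in([0,0,0],[.0095,.02,0],[.0095,-.02,0],[-.0095,.02,0]):
  X=T@np.r_[q,1]; u=K['K']@X[:3]; print(q,u[:2]/u[2])
"
```

```text
[[253.10592922 223.09396392]] [[376.22435636 176.61857938]]
[0, 0, 0] [317.83780291 268.56462164]
[0.0095, 0.02, 0] [350.57025234 254.07914613]
[0.0095, -0.02, 0] [285.06571042 254.06383811]
[-0.0095, 0.02, 0] [349.75371452 282.6865678 ]
```

View pics/z1.png

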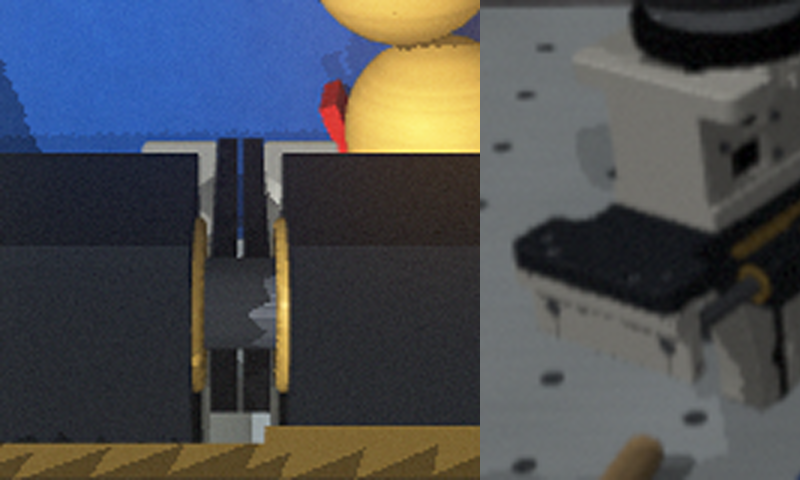

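View pics/top1.png

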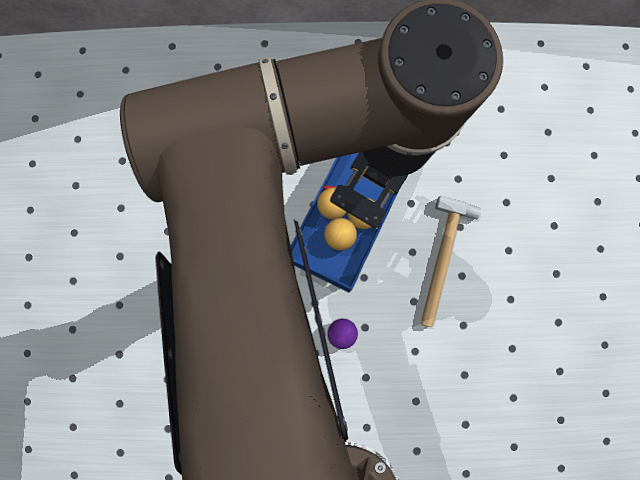

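```bash
python3 -c "
from h import *
a=cv2.imread('pics/scene1.png')[150:270,190:320]; cv2.imwrite('pics/z2.png',cv2.resize(a,None,fx=5,fy=5,interpolation=2))
"
```

```text
(no output)
```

View pics/z2.png

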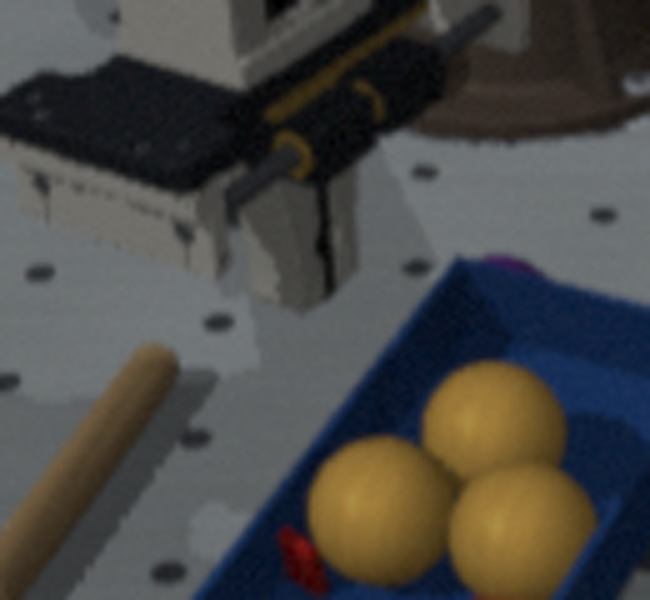

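```bash
python3 -c "
from h import *
K=r.calibration('wrist');T=np.linalg.inv(K['tool_from_camera'])
for z in (0,-.01,-.02,-.03,-.04):
  o=[]
  for q in([.0095,.021,z],[.0095,-.021,z],[.0095,0,z],[-.0095,0,z]):
    X=T@np.r_[q,1]; u=K['K']@X[:3]; o+=list((u[:2]/u[2]).round())
  print(z,o, proj('scene',np.array(r.get_state()['tcp_pos'])-[0,0,z]))
"
```

```text
0 [np.float64(352.0), np.float64(254.0), np.float64(283.0), np.float64(254.0), np.float64(318.0), np.float64(254.0), np.float64(318.0), np.float64(283.0)] [[253.10592922 223.09396392]]
-0.01 [np.float64(354.0), np.float64(260.0), np.float64(282.0), np.float64(260.0), np.float64(318.0), np.float64(260.0), np.float64(318.0), np.float64(290.0)] [[252.64895429 218.49546801]]
-0.02 [np.float64(356.0), np.float64(266.0), np.float64(280.0), np.float64(266.0), np.float64(318.0), np.float64(266.0), np.float64(318.0), np.float64(297.0)] [[252.18567015 213.83106165]]
-0.03 [np.float64(358.0), np.float64(273.0), np.float64(277.0), np.float64(273.0), np.float64(318.0), np.float64(273.0), np.float64(318.0), np.float64(306.0)] [[251.71595089 209.09937213]]
-0.04 [np.float64(360.0), np.float64(281.0), np.float64(275.0), np.float64(281.0), np.float64(317.0), np.float64(281.0), np.float64(317.0), np.float64(315.0)] [[251.23966745 204.29899001]]
```

Call:
{"op": "servo_tool", "data": {
  "steps": [
    [0,-2.8,0.3,0,0],
    [0,-2.8,0.6,2.5,0],
    [0,0,0,3,0],
    [0,0,0,2.5,0],
    [0,0,0,0,0]
  ]
}}

```text
time_s: 3.55
tcp_pos: [0.6396, -0.0065, 0.1107]
eef_rot: [179.8, -0.2, -121.9]
contact_force: [0.6, 0.1, 0.5]
gripper_width: 0.0004
```

```bash
python3 -c "
from h import *
delta(.03,.038,.11)
for n in('scene','wrist'): cv2.imwrite(f'pics/{n}2.png',r.capture(n)[:,:,::-1])
t=np.array(r.get_state()['tcp_pos'])
for z in(0,.01,.02,.03,.04): print(z,(proj('scene',t+[0,0,z])-[220,170])*5)
a=cv2.imread('pics/scene2.png')[170:290,220:350]; cv2.imwrite('pics/z3.png',cv2.resize(a,None,fx=5,fy=5,interpolation=2))
"
```

```text
t 3.55 target [ 0.6438 -0.0095  0.11  ] tcp [ 0.6396 -0.0065  0.1107] rot [ 179.8   -0.2 -121.9] tooldelta cm [ 0.03 -0.52  0.07] F [0.6 0.1 0.5] w 0.0003519884254170946
tcp in chute 0.0249 0.0388
0 [[320.32885103 472.70929987]]
0.01 [[319.18289485 451.95221614]]
0.02 [[318.02152469 430.90606011]]
0.03 [[316.84443872 409.56494948]]
0.04 [[315.65132752 387.92284703]]
```

View pics/z3.png

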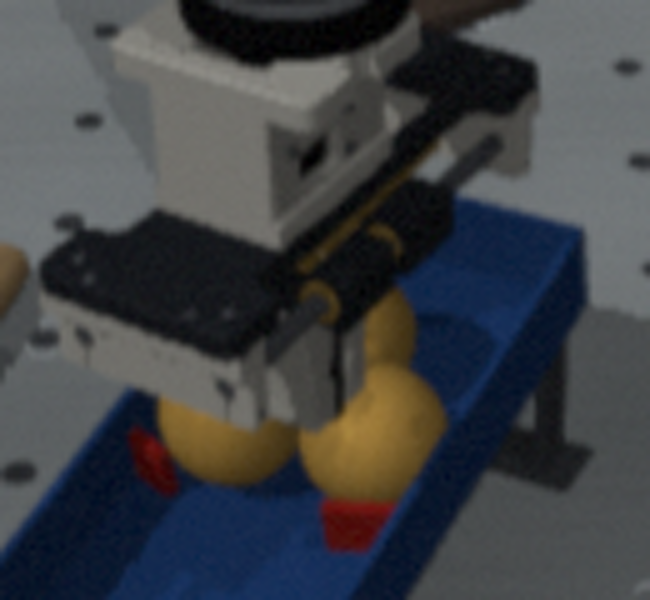

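View pics/wrist2.png

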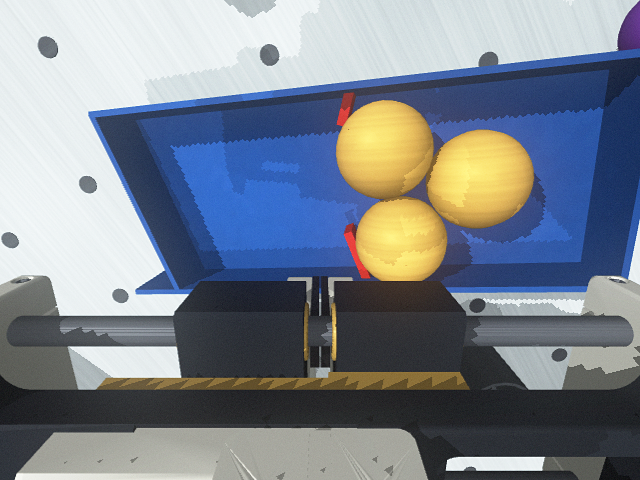

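```bash
python3 -c "
from h import *
s=r.get_state();t=np.array(s['tcp_pos']);R=Ro.from_euler('xyz',s['eef_rot'],degrees=True).as_matrix()
for nm,x,y in(('br',-.039,-.0965),('br2',.039,-.0965),('br0',0,-.0965),('tip',-.0095,-.02),('tip0',-.0095,-.0),('tip+',-.0095,.02)):
  for z in(0,.02,.03,.04,.05,.06): print(nm,z,((proj('scene',t+R@[x,y,-z])-[220,170])*5).round())
"
```

```text
br 0 [[259. 669.]]
br 0.02 [[255. 626.]]
br 0.03 [[254. 604.]]
br 0.04 [[252. 581.]]
br 0.05 [[250. 559.]]
br 0.06 [[248. 536.]]
br2 0 [[ 75. 589.]]
br2 0.02 [[ 69. 547.]]
br2 0.03 [[ 66. 525.]]
br2 0.04 [[ 63. 503.]]
br2 0.05 [[ 60. 480.]]
br2 0.06 [[ 57. 458.]]
br0 0 [[165. 629.]]
br0 0.02 [[161. 586.]]
br0 0.03 [[158. 564.]]
br0 0.04 [[156. 541.]]
br0 0.05 [[153. 519.]]
br0 0.06 [[151. 496.]]
tip 0 [[312. 512.]]
tip 0.02 [[309. 470.]]
tip 0.03 [[308. 448.]]
tip 0.04 [[307. 426.]]
tip 0.05 [[306. 404.]]
tip 0.06 [[304. 382.]]
tip0 0 [[342. 481.]]
tip0 0.02 [[340. 439.]]
tip0 0.03 [[339. 418.]]
tip0 0.04 [[338. 396.]]
tip0 0.05 [[337. 374.]]
tip0 0.06 [[336. 352.]]
tip+ 0 [[371. 451.]]
tip+ 0.02 [[369. 410.]]
tip+ 0.03 [[368. 388.]]
tip+ 0.04 [[368. 367.]]
tip+ 0.05 [[367. 345.]]
tip+ 0.06 [[366. 323.]]
```

```bash
python3 -c "
from h import *
s=r.get_state();t=np.array(s['tcp_pos']);R=Ro.from_euler('xyz',s['eef_rot'],degrees=True).as_matrix()
K=r.calibration('wrist');T=np.linalg.inv(K['tool_from_camera'])
p=np.load('p.npy')
for dz in(0,.02,.04):
  for w in chute2w(p,np.r_[B,[[0,-.043,.079],[0,.027,.079],[-.155,.063,.1195],[-.155,-.063,.1195]]]):
    X=T@np.r_[R.T@(w-t-[0,0,dz]),1];u=K['K']@X[:3];print(dz,(u[:2]/u[2]).round(1))
"
```

```text
0 [397.3 238.8]
0 [380.5 148.7]
0 [473.4 177.6]
0 [345.5 126.1]
0 [353.7 230.1]
0 [620.2 279. ]
0 [658.6  46.7]
0.02 [391.2 230.9]
0.02 [375.4 147.8]
0.02 [460.3 174.3]
0.02 [343.4 127.1]
0.02 [351.1 223.2]
0.02 [594.1 266.8]
0.02 [623.4  56.2]
0.04 [386.  224.1]
0.04 [371.1 147.1]
0.04 [449.3 171.5]
0.04 [341.6 127.9]
0.04 [348.9 217.2]
0.04 [572.2 256.5]
0.04 [594.9  63.9]
```

Call:
{"op": "servo_tool", "data": {
  "steps": [
    [0,0,-0.5,0.5,0],
    [0,0,0,1.0,0],
    [0,0,0,0.5,0],
    [0,0,0,0,0]
  ]
}}

```text
time_s: 4.15
tcp_pos: [0.6445, -0.01, 0.0922]
eef_rot: [180.0, -0.0, -122.0]
contact_force: [0.2, 0.5, 0.3]
gripper_width: 0.0005
```

```bash
python3 -c "
from h import *
delta(.03,.038,.09)
for n in('scene','wrist'): cv2.imwrite(f'pics/{n}3.png',r.capture(n)[:,:,::-1])
a=cv2.imread('pics/scene3.png')[170:290,220:350]; cv2.imwrite('pics/z4.png',cv2.resize(a,None,fx=5,fy=5,interpolation=2))
"
```

```text
t 4.15 target [ 0.6438 -0.0095  0.09  ] tcp [ 0.6445 -0.01    0.0922] rot [ 180.   -0. -122.] tooldelta cm [-0.01  0.08  0.22] F [0.2 0.5 0.3] w 0.0005205137201181094
tcp in chute 0.0308 0.0378
```

View pics/z4.png

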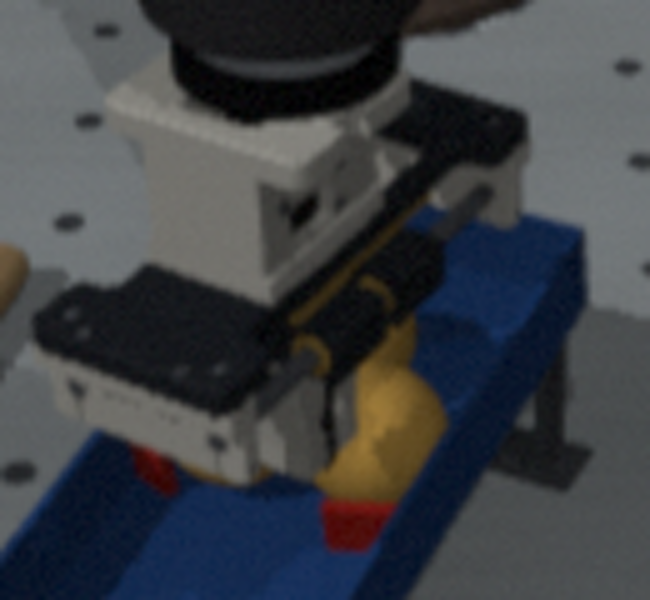

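Call:
{"op": "servo_tool", "data": {
  "steps": [
    [0,0,0.3,0.2,0],
    [0,0,0.4,0,0],
    [0,0,0.4,0,0],
    [0,0,0,0,0]
  ]
}}

```text
time_s: 4.75
tcp_pos: [0.6354, -0.0038, 0.0911]
eef_rot: [-180.0, 0.0, -121.9]
contact_force: [1.0, -0.8, 0.1]
gripper_width: 0.0005
```

```bash
python3 -c "
from h import *
delta(.03,.038,.09)
for n in('scene','wrist'): cv2.imwrite(f'pics/{n}4.png',r.capture(n)[:,:,::-1])
a=cv2.imread('pics/scene4.png')[170:290,220:350]; a=cv2.resize(a,(520,480),interpolation=2)
b=cv2.imread('pics/wrist4.png')[40:360,330:600];b=cv2.resize(b,None,fx=1,fy=1.5)
cv2.imwrite('pics/z5.png',cv2.hconcat([a,b]))
"
```

```text
t 4.75 target [ 0.6438 -0.0095  0.09  ] tcp [ 0.6354 -0.0038  0.0911] rot [-180.     0.  -121.9] tooldelta cm [ 0.04 -1.02  0.11] F [ 1.  -0.8  0.1] w 0.0004774455115942023
tcp in chute 0.0199 0.0395
```

View pics/z5.png

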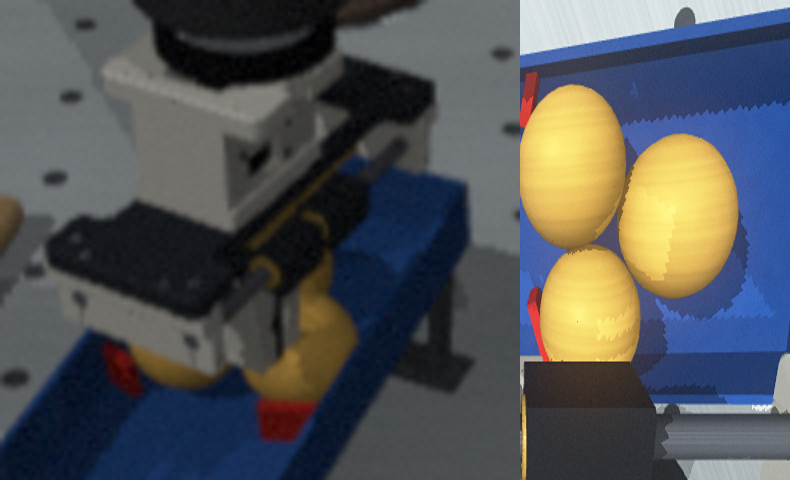

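Call:
{"op": "servo_tool", "data": {
  "steps": [
    [0,0,0.3,0,0],
    [0,0,0.3,0,0],
    [0,0,0,0,0]
  ]
}}

```text
time_s: 5.22
tcp_pos: [0.6303, -0.0007, 0.091]
eef_rot: [-180.0, 0.0, -121.9]
contact_force: [-0.7, 0.1, 0.5]
gripper_width: 0.0005
```

```bash
cat > look.py <<'E'
import sys
from h import *
k=sys.argv[1]
delta(.03,.038,.09)
for n in('scene','wrist'): cv2.imwrite(f'pics/{n}{k}.png',r.capture(n)[:,:,::-1])
a=cv2.imread(f'pics/scene{k}.png')[170:320,200:350]; a=cv2.resize(a,(480,480),interpolation=2)
b=cv2.imread(f'pics/wrist{k}.png')[0:360,90:640];b=cv2.resize(b,(320,210));b=cv2.copyMakeBorder(b,0,270,0,0,cv2.BORDER_CONSTANT)
cv2.imwrite(f'pics/L{k}.png',cv2.hconcat([a,b]))
E
python3 look.py 5
```

```text
t 5.22 target [ 0.6438 -0.0095  0.09  ] tcp [ 0.6303 -0.0007  0.091 ] rot [-180.     0.  -121.9] tooldelta cm [ 0.03 -1.61  0.1 ] F [-0.7  0.1  0.5] w 0.0004714677693780185
tcp in chute 0.014 0.04
```

View pics/L5.png

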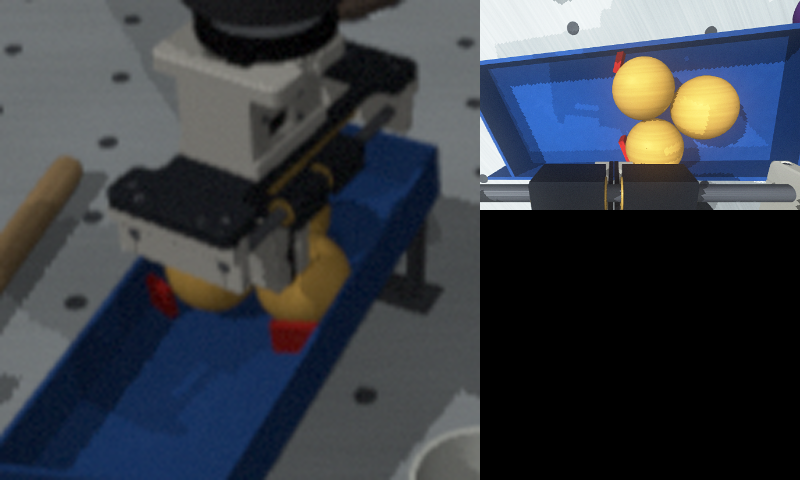

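Call:
{"op": "servo_tool", "data": {
  "steps": [
    [0,0,0.3,0,0],
    [0,0,0.3,0,0],
    [0,0,0,0,0]
  ]
}}

```text
time_s: 5.7
tcp_pos: [0.6252, 0.0025, 0.0909]
eef_rot: [-180.0, 0.0, -121.9]
contact_force: [0.7, -0.5, 0.6]
gripper_width: 0.0006
```

```bash
python3 look.py 6
```

```text
t 5.7 target [ 0.6438 -0.0095  0.09  ] tcp [0.6252 0.0025 0.0909] rot [-180.     0.  -121.9] tooldelta cm [ 0.03 -2.21  0.09] F [ 0.7 -0.5  0.6] w 0.0005540554566609817
tcp in chute 0.008 0.0406
```

View pics/L6.png

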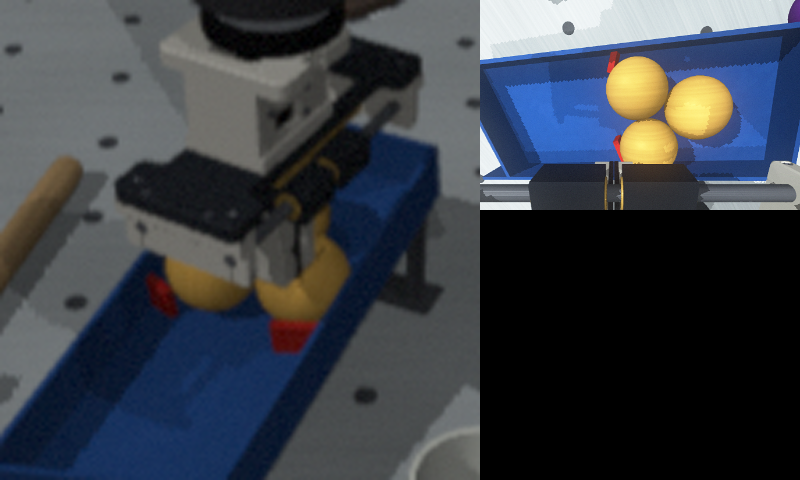

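Call:
{"op": "servo_tool", "data": {
  "steps": [
    [0,0,-1.2,0,0],
    [0,0.1,-1.2,0,0],
    [0,0,0,1.2,0],
    [0,0,0,1.2,0],
    [0,0,0,1.0,0],
    [0,0,0,0,0]
  ]
}}

```text
time_s: 6.55
tcp_pos: [0.6442, -0.0113, 0.0554]
eef_rot: [179.9, -0.1, -121.9]
contact_force: [-0.3, -0.5, 0.3]
gripper_width: 0.0004
```

```bash
python3 look.py 7; python3 -c "
from h import *
s=r.get_state();t=np.array(s['tcp_pos']);R=Ro.from_euler('xyz',s['eef_rot'],degrees=True).as_matrix()
for z in(.03,.035,.04): print(z,[((proj('scene',t+R@[x,y,-z])[0]-[200,170])*5).round().tolist() for x,y in((-.0095,0),(-.0095,-.016),(-.0095,.016),(.0095,-.016))])
a=cv2.imread('pics/scene7.png')[170:290,200:350]; cv2.imwrite('pics/z7.png',cv2.resize(a,None,fx=5,fy=5,interpolation=2))
"
```

```text
t 6.55 target [ 0.6438 -0.0095  0.09  ] tcp [ 0.6442 -0.0113  0.0554] rot [ 1.799e+02 -1.000e-01 -1.219e+02] tooldelta cm [-0.12  0.13 -3.46] F [-0.3 -0.5  0.3] w 0.0004291233229210712
tcp in chute 0.0311 0.0366
0.03 [[432.0, 542.0], [409.0, 567.0], [456.0, 518.0], [367.0, 550.0]]
0.035 [[432.0, 532.0], [408.0, 557.0], [455.0, 508.0], [366.0, 540.0]]
0.04 [[431.0, 522.0], [408.0, 547.0], [455.0, 498.0], [365.0, 530.0]]
```

View pics/z7.png

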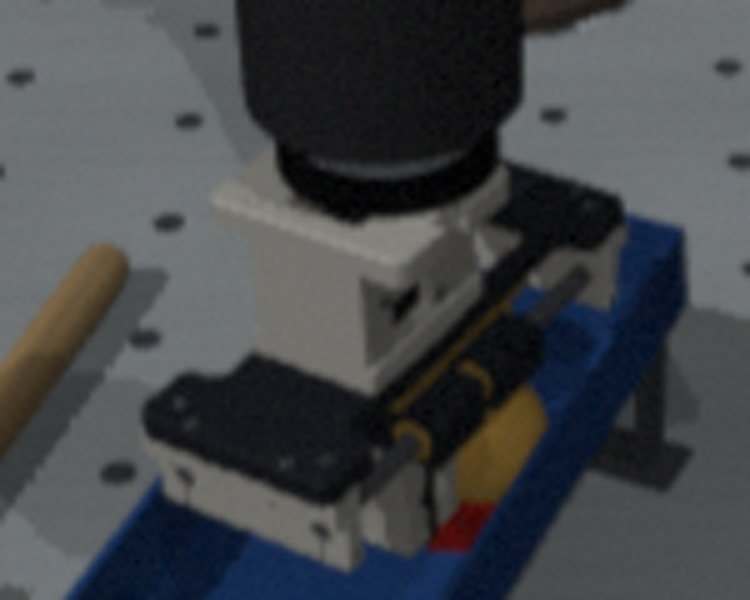

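Call:
{"op": "servo_tool", "data": {
  "steps": [
    [0,-0.2,0.4,0.2,0],
    [0,0,0.6,0,0],
    [0,0,0.4,0,0],
    [0,0,0.3,-0.05,0],
    [0,0,0.3,-0.05,0],
    [0,0,0,0,0]
  ]
}}

```text
time_s: 7.4
tcp_pos: [0.6292, 0.0012, 0.056]
eef_rot: [-180.0, 0.0, -121.9]
contact_force: [1.3, -0.4, 0.5]
gripper_width: 0.0002
```

```bash
python3 look.py 8
```

```text
t 7.4 target [ 0.6438 -0.0095  0.09  ] tcp [0.6292 0.0012 0.056 ] rot [-180.     0.  -121.9] tooldelta cm [ 0.14 -1.8  -3.39] F [ 1.3 -0.4  0.5] w 0.00023042788690677524
tcp in chute 0.0122 0.0413
```

View pics/L8.png

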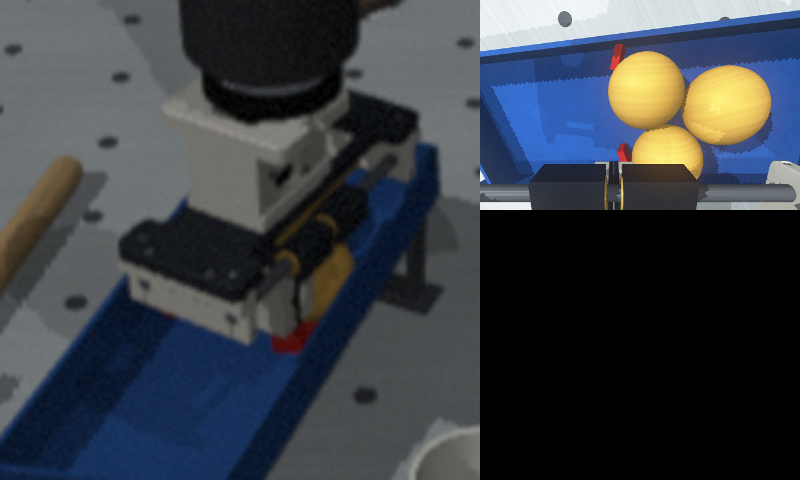

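Call:
{"op": "servo_tool", "data": {
  "steps": [
    [0,0.3,0.2,-0.03,0],
    [0,0.1,0.4,-0.06,0],
    [0,0.05,0.4,-0.06,0],
    [0,0.05,0.4,-0.06,0],
    [0,0,0,0,0]
  ]
}}

```text
time_s: 8.12
tcp_pos: [0.6142, 0.0045, 0.0579]
eef_rot: [180.0, -0.0, -121.9]
contact_force: [0.1, -0.3, -0.8]
gripper_width: 0.0008
```

```bash
python3 look.py 9
```

```text
t 8.12 target [ 0.6438 -0.0095  0.09  ] tcp [0.6142 0.0045 0.0579] rot [ 180.    -0.  -121.9] tooldelta cm [-0.38 -3.26 -3.21] F [ 0.1 -0.3 -0.8] w 0.0008108009886532645
tcp in chute -0.0028 0.0376
```

View pics/L9.png

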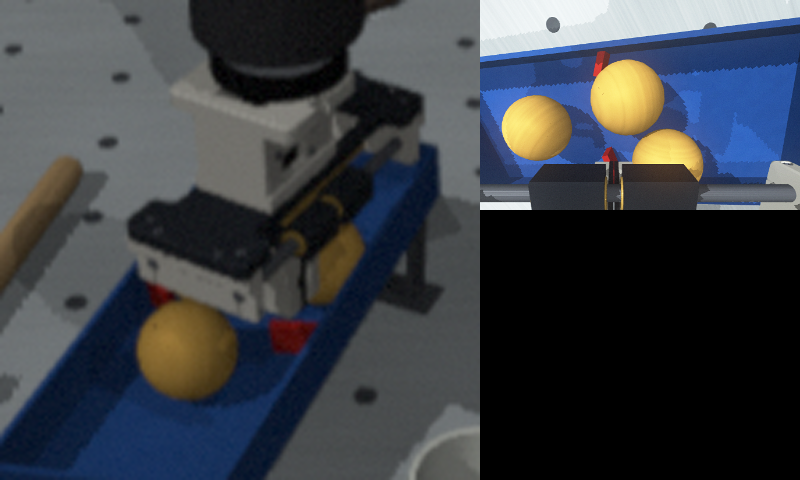

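Call:
{"op": "servo_tool", "data": {
  "steps": [
    [0,0,0.2,-0.03,0],
    [0,0,0,0,0],
    [0,0,0,0,0],
    [0,0,0,0,0],
    [0,0,0,0,0],
    [0,0,0,0,0]
  ]
}}

```text
time_s: 8.98
tcp_pos: [0.6131, 0.0053, 0.0582]
eef_rot: [180.0, -0.0, -122.0]
contact_force: [0.6, 0.5, 0.9]
gripper_width: 0.0004
```

```bash
python3 look.py 10
```

```text
t 8.97 target [ 0.6438 -0.0095  0.09  ] tcp [0.6131 0.0053 0.0582] rot [ 180.   -0. -122.] tooldelta cm [-0.38 -3.39 -3.18] F [0.6 0.5 0.9] w 0.0004083353762150132
tcp in chute -0.0041 0.0378
```

View pics/L10.png

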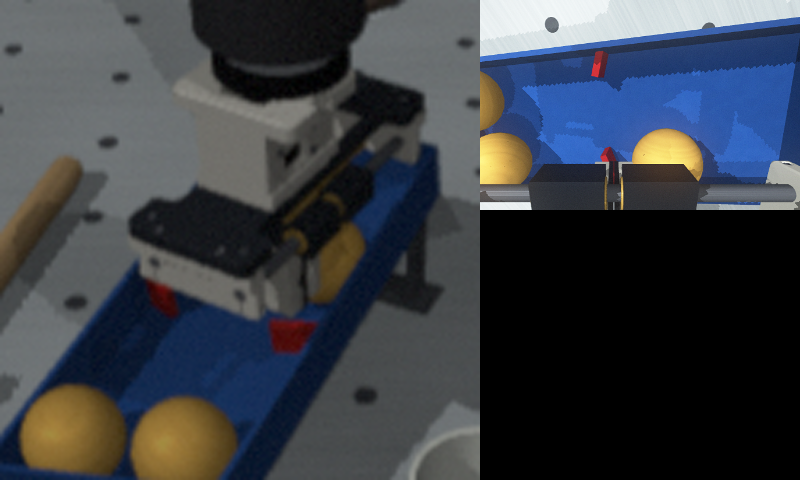

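Call:
{"op": "servo_tool", "data": {
  "steps": [
    [0,0,0,0,0],
    [0,0,-0.5,0,0],
    [0,0,-1.0,0,0],
    [0,0,-1.5,0,0],
    [0,0,-2,0,0],
    [0,0,-1,0,0],
    [0,0,0,-3,0],
    [0,0,0,-5,0]
  ]
}}

```text
time_s: 10.07
tcp_pos: [0.6628, -0.0271, 0.1367]
eef_rot: [179.8, -0.2, -122.0]
contact_force: [0.3, 0.4, 0.2]
gripper_width: 0.0004
```

Call:
{"op": "servo_tool", "data": {
  "steps": [
    [0,0,0,-5,0],
    [0,0,0,-5,0],
    [0,0,0,-5,0],
    [0,0,0,0,0],
    [0,0,0,0,0],
    [0,0,0,0,0],
    [0,0,0,0,0]
  ]
}}

```text
time_s: 10.95
tcp_pos: [0.6637, -0.0265, 0.287]
eef_rot: [179.9, -0.1, -121.9]
contact_force: [-0.2, 0.6, 0.0]
gripper_width: 0.0006
```

```bash
python3 look.py 11
```

```text
t 10.95 target [ 0.6438 -0.0095  0.09  ] tcp [ 0.6637 -0.0265  0.287 ] rot [ 1.799e+02 -1.000e-01 -1.219e+02] tooldelta cm [-0.42  2.55 19.71] F [-0.2  0.6  0. ] w 0.0005727144205922076
tcp in chute 0.0553 0.0313
```

View pics/L11.png

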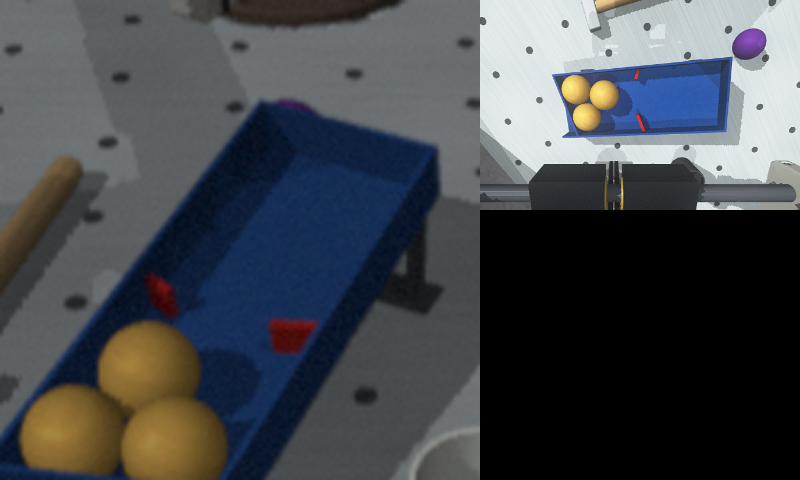

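Call:
{"op": "servo_tool", "data": {
  "steps": [
    [0,0,0,0,0],
    [0,0,0,0,0],
    [0,0,0,0,0],
    [0,0,0,0,0],
    [0,0,0,0,0],
    [0,0,0,0,0],
    [0,0,0,0,0],
    [0,0,0,0,0]
  ]
}}

```text
time_s: 12.05
tcp_pos: [0.664, -0.0265, 0.2883]
eef_rot: [180.0, 0.0, -121.9]
contact_force: [-0.3, -0.4, -0.1]
gripper_width: 0.0002
```

```bash
python3 -c "
from h import *
im=[r.capture('scene') for _ in range(3)]
cv2.imwrite('pics/final.png',im[2][:,:,::-1])
old=cv2.imread('pics/scene11.png')[:,:,::-1]
for a in (old,im[0]): print(np.abs(im[2].astype(int)-a).max(2)[200:360,150:350].__gt__(40).sum())
p=np.load('p.npy')
# ball pixels: rays to ball-centre plane
for u in ((150+0,370),(75,437),(175,447)):
  uv=np.array(u)/3.2+[200,170]
  f=lambda q: proj('scene',chute2w(p,[q[0],q[1],.055-.158*q[0]+.0304]))[0]-uv
  print(least_squares(f,[.08,0]).x)
for n,m in(('mug',None),):pass
"
```

```text
0
0
[ 0.06947424 -0.01901984]
[ 0.12719156 -0.03475548]
[0.11258013 0.02241431]
```

View pics/final.png

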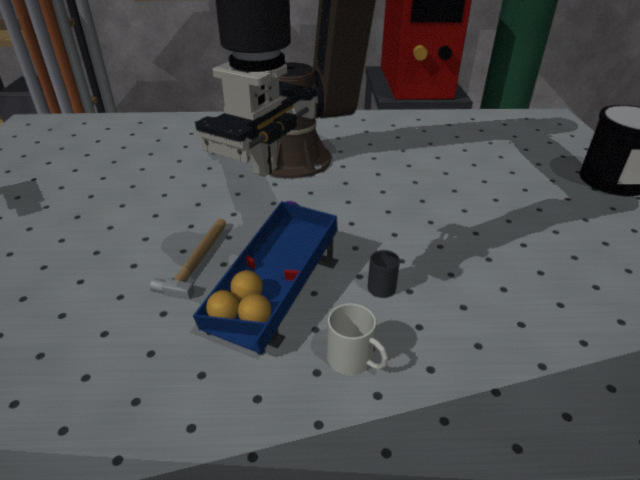

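The picture shows the three balls at rest near pixels (247,285), (223,306) and (254,309). Mug, stub and hammer are where they were, and the gripper is clear.

```bash
python3 -c "
from plant import r
print(r.close_job())"
```

```text
the job is handed in; nothing more can be done
None
```

The job is done and handed in, with all three balls in the lower part of the chute. With closed fingers held just above the long cheek, I pushed the blocking ball about 20 mm up the slope. I held it there until the other two had rolled through, then backed off so it followed.

**Last checks** (about 12 s of the 32 s used):
- **Ball positions:** the centres measure about x = 69, 113 and 127 mm downhill of the opening, against the 28 mm needed. These come from the scene camera alone, with the balls assumed to lie on the floor.
- **At rest:** scene pictures about 1 s apart showed no difference around the balls and lower chute.
- **Bystanders:** the mug, tube stub and hammer look unmoved in the scene picture. I did not measure their positions.
- **Robot:** it is clear of everything, and the force reading never rose much above 1 N at the points where I read it.

**One disagreement:** both the wrist and scene views showed the fingertips about 35 mm short of the reported TCP. A first push at the height the text implied passed over the ball without touching it. I lowered the tool by what the pictures showed, and the second push worked.

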